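Clamp a blank in the sloped spring rest

TASK

Clamp the 85 mm wooden blank in the sloped carving rest: with the blank's end, push the spring gate back up the slope and hold it there while you lower the blank flat and lengthwise onto the bed behind the low lip. Then let go, so that the gate closes over the blank's end and holds it against the lip. Leave the other two offcuts where they lie.

Things in the scene. Friction and masses are not known exactly. Their poses are not given: they have to be found in the camera images.
- blank: The wooden blank to clamp: plain rectangular offcut 40 x 85 x 22 mm (its x, y, z), about 0.04 kg, lying flat on the bench. Origin at the centre of its underside, z up, y along its 85 mm length. The middle one in length of three loose offcuts; grasp it across its 40 mm width.
- blank_mid (a point): Centre of the blank's volume, 11 mm above the centre of its underside; axes as the blank's.
- bed: Bed of the sloped carving rest: pale wooden strip 36 mm wide rising at 30 degrees, roughly towards the robot's left; fixed. Origin: on its top face (50 mm above the bench), mid-width, at the inner face of the low lip. x: up the slope, z: square off its face, y: across. The lip fills x -14 to 0 mm, 44 mm wide, 10 mm high off the bed. A clamped blank fills x 0 to 85 mm.
- gate (a joint): Travel (m) of the steel spring gate up the slope (bed +x), 0 to 0.026; 0: shut and empty. The spring shuts it with about 3.6 N at 0 plus 1.2 N per cm. It reads about 0.003 when shut on the 85 mm blank. For a blank held parallel to the bed to go down past the nose and behind the lip, the gate must be back at least 0.012.
- gate_nose (a point): Middle of the blunt front of the gate's nose; axes as the bed's; moves with the gate. With the gate at 0 it is at bed x = 73 mm. The nose is 36 mm wide, spans 25 to 43 mm off the bed's face and overhangs by 9 mm the gate's lower face (bed x = 82 mm, 1 to 25 mm off the bed), which presses on the blank's end.
- short_offcut: Bystander: the shortest offcut, 35 x 60 x 30 mm, lying loose on the bench. Origin at the centre of its underside, y along its length.
- long_offcut: Bystander: the longest and thinnest offcut, 30 x 110 x 15 mm, lying loose on the bench. Origin at the centre of its underside, y along its length.
- rest: Foot of the carving rest: wooden board 175 x 95 x 14 mm, fixed on the bench, with posts that carry the sloped bed. Origin at the centre of its underside; the bed's origin is at (-60, 0, 50) mm in its frame. Behind the gate a wooden spring post stands on the bed (bed x 132 to 146 mm, 34 mm high).
Not all that is in view belongs to the job. What is shaped like the blank but yellow is not meant.

How it is judged:
By the outcome, as a careful person would: the job done as asked, in the order asked, and still so for the second after the job is handed in, with the robot touching nothing.
It also fails if it takes over 40 s, if anything falls off the work surface, if the arm or the gripper's body presses on something with over 40 N, if the wrist force passes 120 N, or if a joint passes its speed limit or range.

ROBOT

A 6-joint arm with a two-finger parallel gripper is mounted at the origin on the work surface; the furniture and walls round the work are solid. World frame = base frame: x ahead of the robot, y to its left, z up, the work surface at z = 0. Lengths are in mm, angles in rad, forces in N, time in s.
With the tool pointing down it reaches from about 375 to 925 mm from the base axis. Payload 5.7 kg.
Tool frame: the origin (TCP) lies at the very end of the fingers, on their centre line; the grasp point (between the pads) lies 19 mm behind it; z points along the fingers, y is the line along which they close (so a half turn about z gives the same grasp; the last joint's range is limited). The gripper opens to 88 mm and grips with 3 to 60 N. Pads are 20 mm wide; open, the fingers measure 115 mm over their backs; the gripper's body (75 mm by 178 mm) begins 61 mm behind the grasp point.
Start: joints at [1.063, 0.359, 1.51, -0, 1.272, -0.115], TCP at [229.656, 554.275, 222.623] pointing down, gripper open.
Joint ranges: [-2.97, 2.97], [-1.01, 2.36], [0.21, 2.38], [-0.96, 4.11], [0.2, 2.71], [-2.98, 2.98]. Speed limits (rad/s): [2.39, 2.39, 3.14, 3.14, 3.14, 3.14].

INTERFACE

Orientations are given as [roll, pitch, yaw] about the fixed x, y, z axes, in that order (R = Rz(yaw) Ry(pitch) Rx(roll)).
In Python, from station import manip gives the robot as it stands.
- The arm moves only by the tool arm_command, never from a script. Its argument "motion" is a list of rows, each an object with "angular": the turn, a rotation vector about the tool's x, y, z in units of 6 degrees (1.0 is 6 degrees), a list of three; "delta_pos": the shift along the tool's x, y, z in units of 40 mm (1.0 is 40 mm), a list of three; "hand": the finger opening in mm, from 0 to 87.8. In form: [{"angular": [rx, ry, rz], "delta_pos": [x, y, z], "hand": hand}, ...]. A call has 1 to 12 rows; each row shifts and turns the commanded pose from where the row before left it, along the tool's axes as they then stand; what a row does not reach is not made up. A row lasts 1/10 s, in which the tool goes at most 50 mm and 8.59 degrees, less where a joint would pass 70% of its speed; a pose out of reach is approached as far as the arm can. A call is refused whole if a number of a shift passes 1 or a number of a turn 1, either way. A call with a gripper value outside its range is refused whole. The fingers move at their own pace and stop on an object; "grip_force" is the grip in N (left out, the last holds). Time passes only in rows, so rows that do not move let the fingers close. It gives the time, the measured TCP pose, the force, the opening and the grip force at its end, in the units of the state.
- manip.read_state(): the state, without advancing time (a new reading comes with each control period).
- manip.get_image(name): name is "scene" or "top"; returns (picture, depth): 384x512x3 uint8, blue, green, red; 384x512 float32, mm along the optical axis (not along the pixel's ray), 0 where there is no reading.
- manip.camera_info(name): a dict with "mtx" (3x3 intrinsics, pixels), "D" ([k1, k2, p1, p2, k3] as OpenCV has them; the pictures are not rectified), "world_from_camera" (4x4, takes a point from camera to world coordinates). Camera axes: x right, y down, z forward; pixel columns grow to the right and rows downward; lengths in mm; the calibration is good to about 2 mm. A picture is of the moment at which its call begins. camera_info takes no time and is no camera call.
- manip.close_job(): hands the job in; it is judged then, once.
The state is a dict: "t": time; "joint_pos": joint angles; "dq": joint speeds; "joint_efforts": joint torques, N m; "position": TCP position; "tcp_rot": TCP orientation; "contact_force": force on the tool from outside, world axes, zero at the start; "wrist_torque": the same for the moment, N m; "opening": finger opening in mm; "grasp_force": force on a finger pad.
Only numpy, scipy, OpenCV 4.12 (cv2) and the standard library are available. Lean on these libraries where they do the work, as an engineer would, in place of code of your own. Each camera call takes 0.05 s, during which the arm holds its last target. There are 200 camera calls.

## Working session

There is one attempt and no reset: what is moved stays moved. The work goes in short steps, Python scripts to look and compute and a tool call to move; the robot and the scene stay as the last step left them, time stands still between calls to the robot, and variables do not carry over. Pictures are saved under pics/ and viewed, at most 10 in all, crops included, and the job is handed in when it is done.

Besides the shell and the picture viewer there is one more tool, called after "Emit:" as name(argument=value, ...), one argument or row to a line, values as JSON. arm_command: Moves the arm, as the interface text tells. Its arguments: {"type":"object","properties":{"motion":{"type":"array"},"grip_force":{"type":"number"}},"required":["motion"]}

```bash
mkdir -p pics; ls; python3 - <<'E'
from station import manip
import cv2,numpy as np
for n in("scene","top"):
    p,d=manip.get_image(n); cv2.imwrite(f"pics/{n}0.png",p); np.savez(f"{n}0.npz",p=p,d=d)
    i=manip.camera_info(n); print(n,i)
print(manip.read_state())
E
```

```text
pics
scene {'mtx': array([[398.31639962,   0.        , 251.72580625],
       [  0.        , 398.31639962, 192.0284733 ],
       [  0.        ,   0.        ,   1.        ]]), 'D': array([-0.05594243,  0.        ,  0.        ,  0.        ,  0.        ]), 'world_from_camera': array([[ 9.16599686e-01, -2.55318641e-01,  3.07664440e-01,
         2.24201338e+02],
       [-3.99478934e-01, -6.15997980e-01,  6.78942611e-01,
        -6.53659661e+02],
       [ 1.61739691e-02, -7.45224047e-01, -6.66617974e-01,
         6.73589717e+02],
       [ 0.00000000e+00,  0.00000000e+00,  0.00000000e+00,
         1.00000000e+00]])}
top {'mtx': array([[482.79737353,   0.        , 251.42885463],
       [  0.        , 482.79737353, 186.5044586 ],
       [  0.        ,   0.        ,   1.        ]]), 'D': array([-0.0384675,  0.       ,  0.       ,  0.       ,  0.       ]), 'world_from_camera': array([[ 2.99653737e-03, -9.92799725e-01,  1.19748597e-01,
         3.53739842e+02],
       [-9.99968418e-01, -2.09341571e-03,  7.66689723e-03,
        -8.28666468e+01],
       [-7.36100987e-03, -1.19767789e-01, -9.92774643e-01,
         1.33081233e+03],
       [ 0.00000000e+00,  0.00000000e+00,  0.00000000e+00,
         1.00000000e+00]])}
{'t': 0.1, 'joint_pos': array([ 1.06290901e+00,  3.59434101e-01,  1.51131800e+00,  1.23839255e-05,
        1.27249774e+00, -1.15048113e-01]), 'dq': array([ 4.08396613e-05, -1.86329953e-03, -2.60279444e-03, -7.90101561e-04,
        8.84777749e-04,  7.95839938e-04]), 'joint_efforts': array([-1.02049347e-05, -5.16354382e+01, -2.71407026e+01,  6.78120553e-02,
        2.74562964e-02, -1.97682020e-06]), 'position': array([229.3582577 , 553.76080188, 221.89534436]), 'tcp_rot': array([-3.13994779e+00, -2.01988014e-04,  2.74874963e+00]), 'contact_force': array([-0.108866  , -0.97223144,  0.19494017]), 'wrist_torque': array([ 0.01919301, -0.02688693, -0.03423558]), 'grasp_force': 0.0, 'opening': 87.60021847837487}
```

View pics/scene0.png

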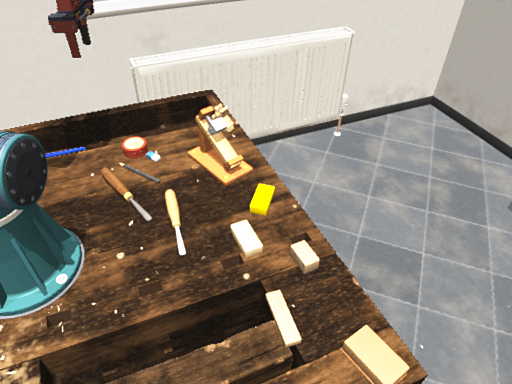

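View pics/top0.png

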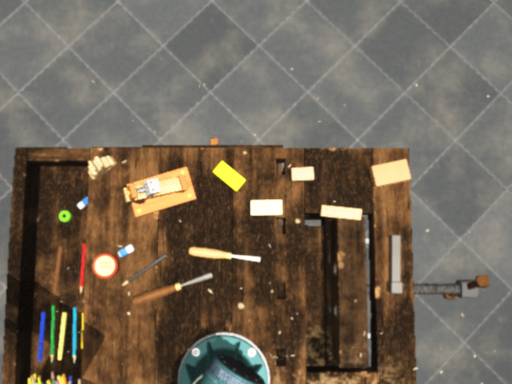

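Top view: the white/cream pieces are at (266,207), (302,174) and (341,212), the yellow block is at (229,176), and there is a large board at (391,172). The rest is at (160,190), rising towards image left. Candidates for the blank are (266,207), the short (302,174) and long (341,212) offcuts, and the yellow decoy (229,176). By description I choose (266,207), and will check its size and a close crop.

```bash
cat > h.py <<'E'
import numpy as np,cv2
from station import manip
from scipy.spatial.transform import Rotation as R
def rays(n,uv):
    i=manip.camera_info(n);T=i["world_from_camera"]
    u=cv2.undistortPoints(np.asarray(uv,float).reshape(-1,1,2),i["mtx"],i["D"]).reshape(-1,2)
    return T[:3,3],np.c_[u,np.ones(len(u))]@T[:3,:3].T
def onz(n,uv,z):
    o,d=rays(n,uv); return o+d*((z-o[2])/d[:,2])[:,None]
def cloud(n,d):
    h,w=d.shape; uv=np.stack(np.meshgrid(np.arange(w),np.arange(h)),-1).reshape(-1,2)
    o,r=rays(n,uv); return (o+r*d.reshape(-1,1)).reshape(h,w,3)
def proj(n,P):
    i=manip.camera_info(n);T=np.linalg.inv(i["world_from_camera"])
    return cv2.projectPoints(np.asarray(P,float).reshape(-1,3),cv2.Rodrigues(T[:3,:3])[0],T[:3,3],i["mtx"],i["D"])[0].reshape(-1,2)
E
python3 - <<'E'
from h import *
f=np.load("top0.npz");p,d=f["p"],f["d"];hsv=cv2.cvtColor(p,cv2.COLOR_BGR2HSV)
C=cloud("top",d)
m=((hsv[...,2]>170)&(hsv[...,1]<110)).astype(np.uint8); m[:,:205]=0;m[:150]=0;m[240:]=0
for c in cv2.findContours(m,0,cv2.CHAIN_APPROX_NONE)[0]:
    if cv2.contourArea(c)<150: continue
    mm=np.zeros_like(m);cv2.drawContours(mm,[c],-1,1,-1)
    z=np.median(C[mm>0][:,2]); w=onz("top",c,z)
    r=cv2.minAreaRect(w[:,:2].astype(np.float32)); print(c[:,0].mean(0),hsv[mm>0].mean(0),z.round(1),r)
g=np.load("scene0.npz");ps,ds=g["p"],g["d"]
a=cv2.resize(p[150:225,110:210],None,fx=4,fy=4,interpolation=2)
b=cv2.resize(ps[95:190,180:260],None,fx=4,fy=4,interpolation=2)
c=cv2.resize(p[150:230,210:320],None,fx=3,fy=3,interpolation=2)
o=np.zeros((600,740,3),np.uint8);o[:300,:400]=a;o[:380,410:730]=b;o[310:550,:330]=c
cv2.imwrite("pics/crop1.png",o)
E
```

```text
[341.02040816 212.06122449] [ 24.98924731  52.03010753 250.47526882] 14.0 ((442.8086853027344, -317.5943908691406), (110.37005615234375, 31.664026260375977), 85.12369537353516)
[266.17582418 207.13186813] [ 28.89724771  21.63853211 247.43669725] 20.4 ((455.78277587890625, -112.59757232666016), (43.6200065612793, 87.16987609863281), 0.1388343870639801)
[302.23880597 173.41791045] [ 24.11575563  53.4340836  246.58842444] 28.2 ((546.884521484375, -211.85360717773438), (35.80962371826172, 62.7645378112793), 0.12332310527563095)
[391.63809524 172.2952381 ] [ 23.02282454  86.42796006 252.22824536] 26.7 ((551.5968017578125, -455.89508056640625), (55.88333511352539, 99.05535125732422), 10.719494819641113)
```

View pics/crop1.png

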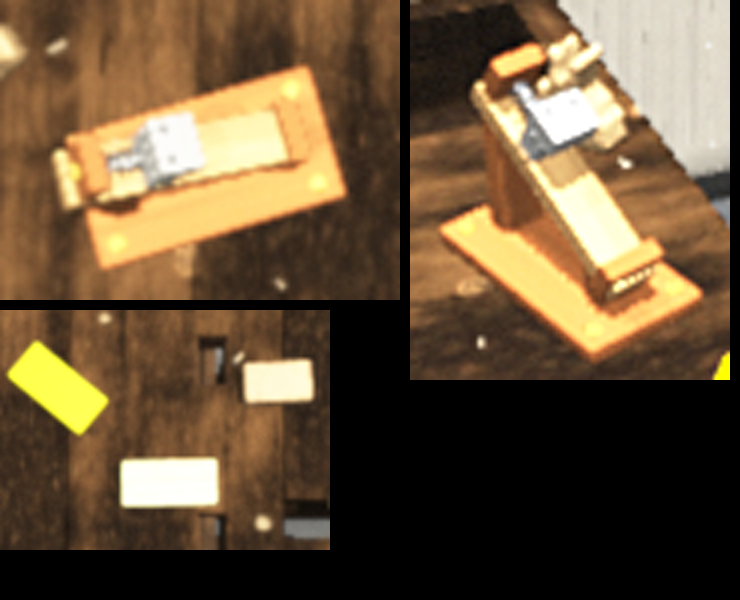

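Crop: the bright offcut at top-image (266,207) measures 87 x 43 mm, about 20 mm high, so it is the blank (the others are 63 x 36 and 110 x 32). The rest's low lip is near (182,183), the gate near (152,187), and the post near (133,192). Next I measure the blank and the rest in both views.

```bash
python3 - <<'E'
from h import *
for n,roi,br in(("top",(110,155,205,222),(240,190,292,225)),("scene",(180,95,262,190),(222,212,270,262))):
    f=np.load(n+"0.npz");p,d=f["p"],f["d"];hsv=cv2.cvtColor(p,cv2.COLOR_BGR2HSV);C=cloud(n,d)
    # blank top face from bright mask (known z=22)
    x0,y0,x1,y1=br; m=np.zeros(d.shape,np.uint8); s=hsv[y0:y1,x0:x1]; zz=C[y0:y1,x0:x1,2]
    m[y0:y1,x0:x1]=(s[...,2]>170)&(s[...,1]<90)&(zz>14)
    c=max(cv2.findContours(m,0,1)[0],key=cv2.contourArea)
    print(n,"blank",np.median(C[m>0][:,2]),cv2.minAreaRect(onz(n,c,22)[:,:2].astype(np.float32)))
    x0,y0,x1,y1=roi; s=hsv[y0:y1,x0:x1]; c=C[y0:y1,x0:x1]
    ok=d[y0:y1,x0:x1]>0
    foot=ok&(s[...,2]>90)&(s[...,1]>110)&(s[...,0]<22)&(abs(c[...,2]-13)<6)
    P=c[foot]; print("foot n",foot.sum(),"z",np.median(P[:,2]))
    uv=np.argwhere(foot)[:,::-1]+[x0,y0]; w=onz(n,uv,14)
    print(" foot rect",cv2.minAreaRect(w[:,:2].astype(np.float32)), cv2.boxPoints(cv2.minAreaRect(w[:,:2].astype(np.float32))).round(1).tolist())
    bed=ok&(s[...,2]>150)&(s[...,1]<150)&(c[...,2]>45)&(c[...,2]<95)
    print(" bed n",bed.sum())
    np.save(n+"_bed.npy",c[bed])
    Q=c[bed]; 
    from numpy.linalg import svd
    for _ in range(6):
        o=Q.mean(0); nn=svd(Q-o,full_matrices=False)[2][2]; r=(Q-o)@nn; Q=Q[abs(r)<max(2.5,2*np.median(abs(r)))]
    nn*=np.sign(nn[2]); print(" plane",o,nn,"tilt",np.degrees(np.arccos(nn[2])),"az",np.degrees(np.arctan2(-nn[1],-nn[0])),len(Q))
E
```

```text
top blank 20.913127262981334 ((455.6448669433594, -112.55853271484375), (38.12306594848633, 81.62322998046875), 0.13298989832401276)
foot n 968 z 13.053757098849132
 foot rect ((537.7258911132812, 202.46156311035156), (196.7227783203125, 200.80824279785156), 21.09465217590332) [[409.79998779296875, 260.70001220703125], [482.1000061035156, 73.4000015258789], [665.5999755859375, 144.1999969482422], [593.4000244140625, 331.5]]
 bed n 390
 plane [508.71103676 143.1631831   64.25683874] [ 0.15948328 -0.40762543  0.89911434] tilt 25.958105855637278 az 111.36790187690069 249
scene blank 21.198076490692415 ((455.8972473144531, -116.18478393554688), (41.60873794555664, 86.5741195678711), 0.3501017093658447)
foot n 453 z 11.76435217892731
 foot rect ((530.7730102539062, 189.6295166015625), (173.91305541992188, 201.44944763183594), 16.725364685058594) [[418.5, 261.1000061035156], [476.5, 68.0999984741211], [643.0, 118.19999694824219], [585.0999755859375, 311.1000061035156]]
 bed n 604
 plane [512.726254   174.28226487  67.49816408] [ 0.47173323 -0.14745007  0.86932516] tilt 29.619686674556974 az 162.64227567071705 292
```

```bash
python3 - <<'E'
from h import *
t=np.array([(308,66),(345,193),(103,268)]);t=(t+.5)/4-.5+[110,150]
s=np.array([(702,292),(592,358),(440,228)])-[410,0];s=(s+.5)/4-.5+[180,95]
for n,q in(("top",t),("scene",s)):
    w=onz(n,q,14)[:,:2];print(n,w.round(1).tolist(),np.linalg.norm(np.diff(w,axis=0),axis=1))
    a,b,c=w; e=(c-b)/np.linalg.norm(c-b); print(" yaw",np.degrees(np.arctan2(e[1],e[0])),"centre",(a+c)/2)
# largest orange component per view
for n,roi in(("top",(110,155,205,222)),("scene",(180,95,262,190))):
    f=np.load(n+"0.npz");p,d=f["p"],f["d"];hsv=cv2.cvtColor(p,cv2.COLOR_BGR2HSV)
    x0,y0,x1,y1=roi;m=np.zeros(d.shape,np.uint8);h=hsv[y0:y1,x0:x1]
    m[y0:y1,x0:x1]=(h[...,2]>(165 if n=="top" else 150))&(h[...,1]>60)&(h[...,0]<30)
    k,l,st,_=cv2.connectedComponentsWithStats(m);i=1+st[1:,4].argmax();m=(l==i).astype(np.uint8)
    c=max(cv2.findContours(m,0,1)[0],key=cv2.contourArea);hl=cv2.convexHull(c)
    print(n,st[i],cv2.approxPolyDP(hl,2.0,True)[:,0].tolist())
    w=onz(n,hl,14)[:,:2].astype(np.float32); print(cv2.minAreaRect(w))
# lip: orange strip, top-view depth cross-sections along approx bed axis
E
```

```text
top [[569.0, 106.7], [480.8, 79.6], [428.8, 244.8]] [ 92.22582222 173.20635711]
 yaw 107.471066414537 centre [498.90606654 175.78615999]
scene [[569.8, 106.7], [478.3, 71.5], [429.4, 242.6]] [ 98.09345531 177.9259024 ]
 yaw 105.93929093474726 centre [499.63187387 174.6702244 ]
top [ 123  161   74   61 2115] [[186, 166], [195, 199], [150, 221], [140, 221], [134, 216], [125, 199], [123, 188], [149, 162]]
((509.69573974609375, 184.02035522460938), (150.98805236816406, 191.5155029296875), 27.511951446533203)
scene [ 180  115   77   70 1834] [[197, 115], [251, 142], [256, 147], [250, 171], [225, 184], [180, 169], [180, 153]]
((521.8977661132812, 231.42916870117188), (319.089111328125, 207.02273559570312), 59.602779388427734)
```

```bash
cat >> h.py <<'E'
yaw=np.radians(107.1)
Rb=R.from_euler("z",yaw)*R.from_euler("y",-np.pi/6)   # bed axes in world
B0=np.array([499.2,175.2,0])+R.from_euler("z",yaw).apply([-60,0,50])
def bed(P): return B0+Rb.apply(P)
def tobed(P): return Rb.inv().apply(np.asarray(P)-B0)
E
python3 - <<'E'
from h import *
def box(x0,x1,y0,y1,z0,z1): return [[x,y,z] for x in(x0,x1) for y in(y0,y1) for z in(z0,z1)]
ed=[(0,1),(0,2),(0,4),(3,1),(3,2),(3,7),(5,1),(5,4),(5,7),(6,2),(6,4),(6,7)]
print(B0,Rb.as_matrix().round(3))
ft=R.from_euler("z",yaw).apply(box(-87.5,87.5,-47.5,47.5,0,14))+[499.2,175.2,0]
things=[(ft,(0,255,0)),(bed(box(-14,0,-22,22,0,10)),(255,0,0)),(bed(box(0,146,-18,18,-.1,0)),(0,0,255)),(bed(box(73,82,-18,18,25,43)),(255,0,255)),(bed(box(132,146,-18,18,0,34)),(255,255,0)),
(np.array(box(455.7-20,455.7+20,-113-42.5,-113+42.5,0,22)),(0,0,255))]
def draw(n,x0,y0,w,h,k):
    f=np.load(n+"0.npz");im=cv2.resize(f["p"][y0:y0+h,x0:x0+w],None,fx=k,fy=k,interpolation=2)
    for P,c in things:
        q=((proj(n,P)-[x0,y0]+.5)*k-.5).round().astype(int)
        for a,b in ed: cv2.line(im,q[a].tolist(),q[b].tolist(),c,1)
    return im
o=np.zeros((600,800,3),np.uint8)
for (y,x),im in(((0,0),draw("top",115,155,90,70,4)),((0,370),draw("scene",180,95,80,95,5)),((300,0),draw("top",240,185,60,50,5)),((480,370),draw("scene",222,212,55,40,3))):
    im=im[:600-y,:800-x]; o[y:y+im.shape[0],x:x+im.shape[1]]=im
cv2.imwrite("pics/ov.png",o)
E
```

```text
[516.84241951 117.85241911  50.        ] [[-0.255 -0.956  0.147]
 [ 0.828 -0.294 -0.478]
 [ 0.5    0.     0.866]]
```

View pics/ov.png

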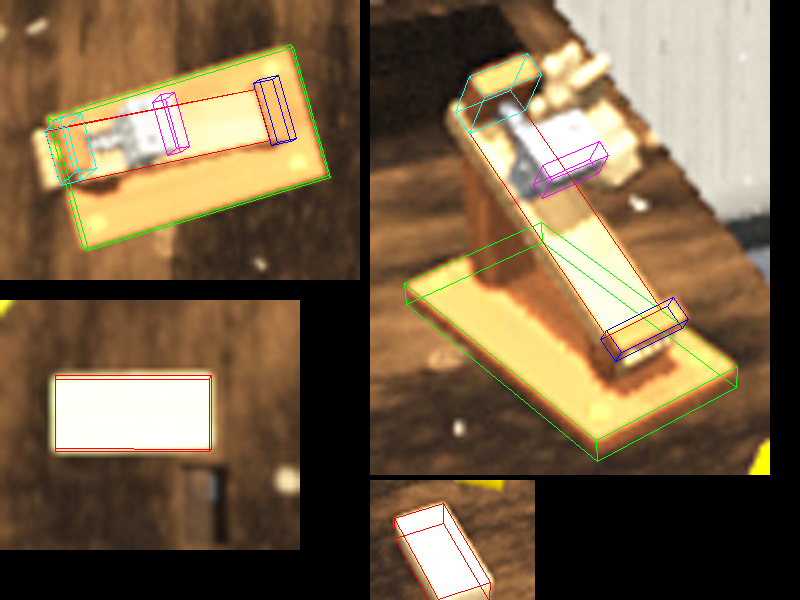

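The overlay fits both views to about 1–2 mm: the blank is at (455.7, −113), and the bed origin is at (516.8, 117.9, 50) with yaw 107°. First I turn the tool to yaw 90°.

Emit:
arm_command(
  motion=[
    {"angular":[0,0,0.94],"delta_pos":[0,0,0],"hand":70},
    {"angular":[0,0,0.94],"delta_pos":[0,0,0],"hand":70},
    {"angular":[0,0,0.94],"delta_pos":[0,0,0],"hand":70},
    {"angular":[0,0,0.94],"delta_pos":[0,0,0],"hand":70},
    {"angular":[0,0,0.94],"delta_pos":[0,0,0],"hand":70},
    {"angular":[0,0,0.94],"delta_pos":[0,0,0],"hand":70},
    {"angular":[0,0,0.94],"delta_pos":[0,0,0],"hand":70},
    {"angular":[0,0,0.94],"delta_pos":[0,0,0],"hand":70},
    {"angular":[0,0,0.94],"delta_pos":[0,0,0],"hand":70},
    {"angular":[0,0,0.94],"delta_pos":[0,0,0],"hand":70},
    {"angular":[0,0,0.94],"delta_pos":[0,0,0],"hand":70},
    {"angular":[0,0,0.91],"delta_pos":[0,0,0],"hand":70},
  ],
  grip_force=40,
)

```text
t: 1.3
position: [229.5, 553.9, 222.1]
tcp_rot: [-3.141, 0.001, 1.567]
contact_force: [0.7, 0.3, -0.9]
opening: 70.2
grasp_force: 0.0
```

Emit:
arm_command(
  motion=[
    {"angular":[0,0,0],"delta_pos":[-0.9,0.4,0],"hand":70},
    {"angular":[0,0,0],"delta_pos":[-0.9,0.4,0],"hand":70},
    {"angular":[0,0,0],"delta_pos":[-0.9,0.4,0],"hand":70},
    {"angular":[0,0,0],"delta_pos":[-0.9,0.4,0],"hand":70},
    {"angular":[0,0,0],"delta_pos":[-0.9,0.4,0],"hand":70},
    {"angular":[0,0,0],"delta_pos":[-0.9,0.4,0],"hand":70},
    {"angular":[0,0,0],"delta_pos":[-0.9,0.4,0],"hand":70},
    {"angular":[0,0,0],"delta_pos":[-0.9,0.4,0],"hand":70},
    {"angular":[0,0,0],"delta_pos":[-0.9,0.4,0],"hand":70},
    {"angular":[0,0,0],"delta_pos":[-0.9,0.4,0],"hand":70},
    {"angular":[0,0,0],"delta_pos":[-0.9,0.4,0],"hand":70},
    {"angular":[0,0,0],"delta_pos":[-0.9,0.4,0],"hand":70},
  ],
)

```text
t: 2.5
position: [421.7, 120.7, 222.5]
tcp_rot: [-3.141, 0.0, 1.571]
contact_force: [0.1, 0.0, -0.3]
opening: 70.4
grasp_force: 0.0
```

Emit:
arm_command(
  motion=[
    {"angular":[0,0,0],"delta_pos":[-0.84,0.12,0.4],"hand":65},
    {"angular":[0,0,0],"delta_pos":[-0.84,0.12,0.4],"hand":65},
    {"angular":[0,0,0],"delta_pos":[-0.84,0.12,0.4],"hand":65},
    {"angular":[0,0,0],"delta_pos":[-0.84,0.12,0.5],"hand":65},
    {"angular":[0,0,0],"delta_pos":[-0.84,0.12,0.5],"hand":65},
    {"angular":[0,0,0],"delta_pos":[-0.82,0.12,0.6],"hand":65},
    {"angular":[0,0,0],"delta_pos":[-0.82,0.13,0.6],"hand":65},
    {"angular":[0,0,0],"delta_pos":[0,0,0],"hand":65},
  ],
)

```text
t: 3.3
position: [455.1, -114.1, 84.2]
tcp_rot: [-3.139, -0.0, 1.567]
contact_force: [-0.8, 0.6, 0.3]
opening: 65.1
grasp_force: 0.0
```

Emit:
arm_command(
  motion=[
    {"angular":[0,0,0],"delta_pos":[0.03,0.02,0.7],"hand":65},
    {"angular":[0,0,0],"delta_pos":[0,0,0.6],"hand":65},
    {"angular":[0,0,0],"delta_pos":[0,0,0.4],"hand":65},
    {"angular":[0,0,0],"delta_pos":[0,0,0.25],"hand":65},
    {"angular":[0,0,0],"delta_pos":[0,0,0],"hand":65},
  ],
)

```text
t: 3.8
position: [455.5, -109.3, 8.0]
tcp_rot: [-3.139, -0.001, 1.571]
contact_force: [-0.2, 0.6, 0.2]
opening: 65.0
grasp_force: 0.0
```

Emit:
arm_command(
  motion=[
    {"angular":[0,0,0],"delta_pos":[-0.09,0,0.1],"hand":65},
    {"angular":[0,0,0],"delta_pos":[0,0,0.03],"hand":65},
    {"angular":[0,0,0],"delta_pos":[0,0,0],"hand":65},
  ],
)

```text
t: 4.1
position: [456.8, -114.0, 4.0]
tcp_rot: [3.141, 0.0, 1.57]
contact_force: [0.6, -0.3, -0.2]
opening: 65.0
grasp_force: 0.0
```

Emit:
arm_command(
  motion=[
    {"angular":[0,0,0],"delta_pos":[0,0,0],"hand":36},
    {"angular":[0,0,0],"delta_pos":[0,0,0],"hand":36},
    {"angular":[0,0,0],"delta_pos":[0,0,0],"hand":36},
    {"angular":[0,0,0],"delta_pos":[0,0,0],"hand":36},
    {"angular":[0,0,0],"delta_pos":[0,0,0],"hand":36},
    {"angular":[0,0,0],"delta_pos":[0,0,0],"hand":36},
  ],
  grip_force=40,
)

```text
t: 4.7
position: [456.7, -113.9, 3.7]
tcp_rot: [3.141, 0.0, 1.571]
contact_force: [-0.9, -0.7, 3.4]
opening: 39.8
grasp_force: 40.0
```

Emit:
arm_command(
  motion=[
    {"angular":[0,0,0],"delta_pos":[0,0,-0.5],"hand":36},
    {"angular":[0,0,0],"delta_pos":[0,0,-1],"hand":36},
    {"angular":[0,0,-0.57],"delta_pos":[0,0,-1],"hand":36},
    {"angular":[0,0,-0.57],"delta_pos":[0,0,-1],"hand":36},
    {"angular":[0,0,-0.57],"delta_pos":[0,0,-1],"hand":36},
    {"angular":[0,0,-0.57],"delta_pos":[0,0,0],"hand":36},
    {"angular":[0,0,-0.57],"delta_pos":[0,0,0],"hand":36},
    {"angular":[0,1,0],"delta_pos":[0,0,0],"hand":36},
    {"angular":[0,1,0],"delta_pos":[0,0,0],"hand":36},
    {"angular":[0,1,0],"delta_pos":[0,0,0],"hand":36},
    {"angular":[0,1,0],"delta_pos":[0,0,0],"hand":36},
    {"angular":[0,1,0],"delta_pos":[0,0,0],"hand":36},
  ],
)

```text
t: 5.9
position: [456.5, -114.0, 183.7]
tcp_rot: [3.141, -0.527, 1.869]
contact_force: [-0.3, -0.8, 0.3]
opening: 39.9
grasp_force: 40.0
```

```bash
cat > go.py <<'E'
from h import *
import sys
xl,h=map(float,sys.argv[1:3]); off=float(sys.argv[3]) if len(sys.argv)>3 else 3.7
s=manip.read_state(); Rt=R.from_euler("xyz",s["tcp_rot"]); T=Rb*R.from_euler("x",np.pi)
P=bed([xl+42.5,0,h+off])
print("t",s["t"],"pos",s["position"].round(1),"bed",tobed(s["position"]).round(1),"xl,h",(tobed(s["position"])-[42.5,0,off]).round(1)[[0,2]])
print("delta tool units",(Rt.inv().apply(P-s["position"])/40).round(3),"turn units",(np.degrees((Rt.inv()*T).as_rotvec())/6).round(3),"F bed",Rb.inv().apply(s["contact_force"]).round(1),"open",s["opening"].round(1))
E
python3 go.py -27 60
```

```text
t 5.9 pos [ 456.5 -114.   183.7] bed [-109.7  125.9  217.7] xl,h [-152.2  214. ]Traceback (most recent call last):
  File "go.py", line 7, in <module>
    print("delta tool units",(Rt.inv().apply(P-s["position"])/40).round(3),"turn units",(np.degrees((Rt.inv()*T).as_rotvec())/6).round(3),"F bed",Rb.inv().apply(s["contact_force"]).round(1),"open",s["opening"].round(1))
                                                                                                                                                                                                     ^^^^^^^^^^^^^^^^^^
AttributeError: 'float' object has no attribute 'round'
```

Emit:
arm_command(
  motion=[
    {"angular":[0,0,0],"delta_pos":[0.62,0.63,0],"hand":36},
    {"angular":[0,0,0],"delta_pos":[0.62,0.63,0.3],"hand":36},
    {"angular":[0,0,0],"delta_pos":[0.62,0.63,0.5],"hand":36},
    {"angular":[0,0,0],"delta_pos":[0.62,0.63,0.6],"hand":36},
    {"angular":[0,0,0],"delta_pos":[0.62,0.63,0.6],"hand":36},
    {"angular":[0,0,0],"delta_pos":[0,0,0.8],"hand":36},
    {"angular":[0,0,0],"delta_pos":[0,0,0.7],"hand":36},
    {"angular":[0,0,0],"delta_pos":[0,0,0.2],"hand":36},
    {"angular":[0,0,0],"delta_pos":[0,0,0],"hand":36},
  ],
)

```text
t: 6.8
position: [522.3, 97.2, 116.5]
tcp_rot: [-3.138, -0.525, 1.868]
contact_force: [-0.4, 0.1, -0.6]
opening: 40.1
grasp_force: 40.0
```

```bash
sed -i 's/s\["opening"\].round(1)/s["opening"]/' go.py; python3 go.py -24 16; python3 - <<'E'
from h import *
p,d=manip.get_image("scene");t,e=manip.get_image("top")
o=np.zeros((600,800,3),np.uint8);o[:570,:400]=cv2.resize(p[75:189,180:260],None,fx=5,fy=5,interpolation=2)
o[:400,400:]=cv2.resize(t[140:220,115:195],(400,400),interpolation=2)
cv2.imwrite("pics/st.png",o)
E
```

```text
t 6.8 pos [522.3  97.2 116.5] bed [14.7  0.9 68.2] xl,h [-27.8  64.5]
delta tool units [0.093 0.026 1.214] turn units [-0.026 -0.014 -0.008] F bed [-0.2  0.3 -0.6] open 40.13114941802201
```

View pics/st.png

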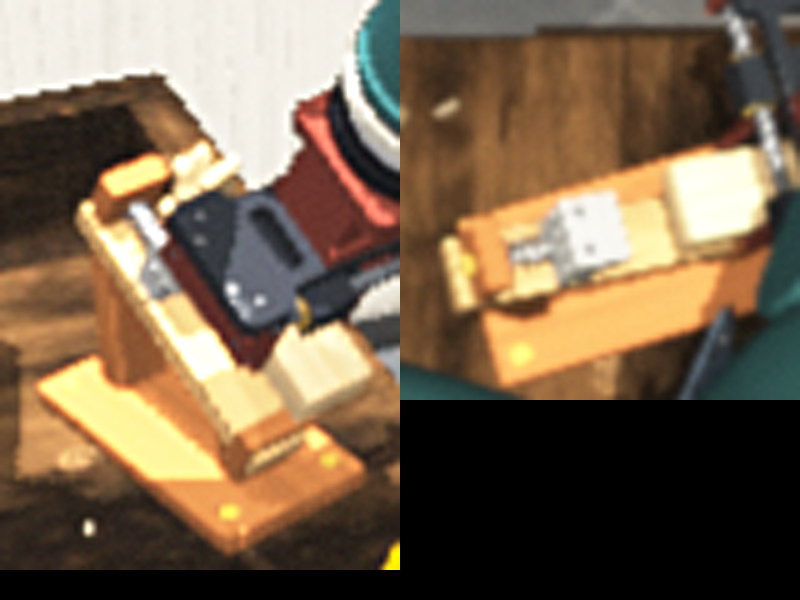

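The picture shows the blank held parallel over the bed with its upper end at crop (672,215). The gate nose is clear at (600,235), and the lip is below.

Emit:
arm_command(
  motion=[
    {"angular":[0,0,0],"delta_pos":[0.09,0.02,0.5],"hand":36},
    {"angular":[0,0,0],"delta_pos":[0,0,0.4],"hand":36},
    {"angular":[0,0,0],"delta_pos":[0,0,0.2],"hand":36},
    {"angular":[0,0,0],"delta_pos":[0,0,0.05],"hand":36},
    {"angular":[0,0,0],"delta_pos":[0,0,0],"hand":36},
  ],
)

```text
t: 7.4
position: [517.3, 121.3, 79.7]
tcp_rot: [3.141, -0.523, 1.869]
contact_force: [-0.7, -0.7, -0.5]
opening: 39.5
grasp_force: 40.0
```

```bash
python3 go.py 4 16; python3 - <<'E'
from h import *
t,d=manip.get_image("top");p,_=manip.get_image("scene")
s=manip.read_state();b=tobed(s["position"])
c=[[b[0]+42.5,b[1]+y,b[2]-3.7+z] for y in(-20,20) for z in(0,22)]
c2=[[b[0]-42.5,b[1]+y,b[2]-3.7+z] for y in(-20,20) for z in(0,22)]
nose=[[73,y,z] for y in(-18,18) for z in(25,43)]
o=np.zeros((600,800,3),np.uint8)
for n,im,x0,y0,w,h,k,X in(("scene",p,180,75,80,114,5,0),("top",t,115,140,80,80,5,400)):
    v=cv2.resize(im[y0:y0+h,x0:x0+w],None,fx=k,fy=k,interpolation=2)
    for P,col in((c,(0,0,255)),(c2,(0,255,0)),(nose,(255,0,255))):
        q=((proj(n,bed(P))-[x0,y0]+.5)*k-.5).round().astype(int)
        for i,j in((0,1),(1,3),(3,2),(2,0)): cv2.line(v,q[i].tolist(),q[j].tolist(),col,1)
    o[:h*k,X:X+w*k]=v
cv2.imwrite("pics/st2.png",o)
E
```

```text
t 7.4 pos [517.3 121.3  79.7] bed [17.6 -1.4 24.1] xl,h [-24.9  20.4]
delta tool units [ 0.721 -0.036  0.111] turn units [ 0.009  0.005 -0.   ] F bed [-0.6  0.9 -0.2] open 39.47732784407461
```

View pics/st2.png

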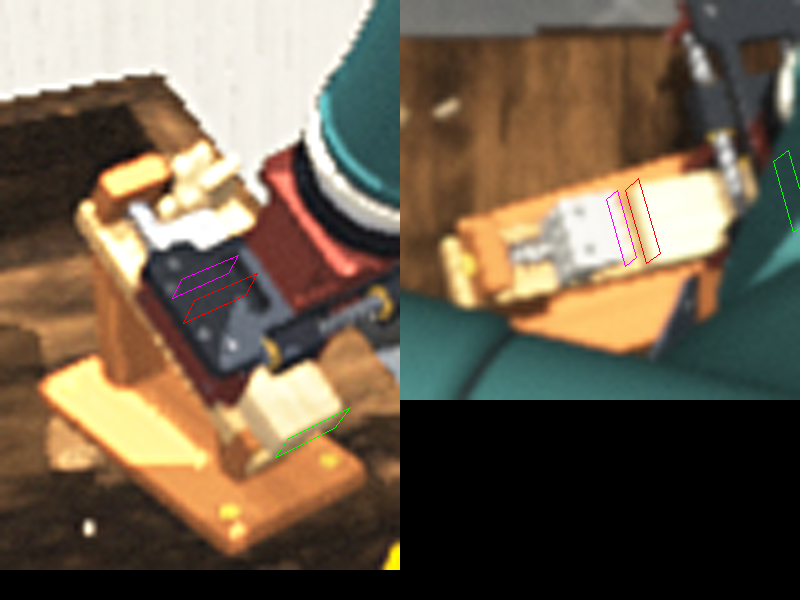

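The predicted blank end (red) matches the picture at (643,220). It is about 12 mm short of the nose and centred to about 1–2 mm. Next I lower slightly and push the nose.

Emit:
arm_command(
  motion=[
    {"angular":[0,0,0],"delta_pos":[0,-0.03,0.1],"hand":36},
    {"angular":[0,0,0],"delta_pos":[0.2,0,0],"hand":36},
    {"angular":[0,0,0],"delta_pos":[0,0,0],"hand":36},
  ],
)

```text
t: 7.8
position: [512.3, 130.8, 80.3]
tcp_rot: [-3.141, -0.524, 1.869]
contact_force: [-0.6, 0.1, -0.2]
opening: 39.9
grasp_force: 40.0
```

```bash
python3 go.py 4 16
```

```text
t 7.8 pos [512.3 130.8  80.3] bed [27.   0.5 19.4] xl,h [-15.5  15.7]
delta tool units [ 0.487  0.013 -0.008] turn units [-0.003 -0.005  0.002] F bed [ 0.2  0.5 -0.3] open 39.94344351433142
```

Emit:
arm_command(
  motion=[
    {"angular":[0,0,0],"delta_pos":[0.1,0,0],"hand":36},
    {"angular":[0,0,0],"delta_pos":[0.1,0,0],"hand":36},
    {"angular":[0,0,0],"delta_pos":[0.1,0,0],"hand":36},
    {"angular":[0,0,0],"delta_pos":[0,0,0],"hand":36},
  ],
)

```text
t: 8.2
position: [509.8, 139.9, 85.8]
tcp_rot: [3.141, -0.522, 1.87]
contact_force: [0.2, -3.4, -2.8]
opening: 39.8
grasp_force: 40.0
```

```bash
python3 go.py 4 16
```

```text
t 8.2 pos [509.8 139.9  85.8] bed [37.9  0.2 19.5] xl,h [-4.6 15.8]
delta tool units [ 0.215  0.005 -0.006] turn units [0.001 0.011 0.004] F bed [-4.2  0.8 -0.8] open 39.7651475654793
```

Emit:
arm_command(
  motion=[
    {"angular":[0,0,0],"delta_pos":[0.1,0,0],"hand":36},
    {"angular":[0,0,0],"delta_pos":[0.1,0,0],"hand":36},
    {"angular":[0,0,0],"delta_pos":[0.07,0,0],"hand":36},
    {"angular":[0,0,0],"delta_pos":[0,0,0],"hand":36},
  ],
)

```text
t: 8.6
position: [507.2, 148.5, 91.0]
tcp_rot: [3.141, -0.522, 1.869]
contact_force: [1.2, -5.8, -3.1]
opening: 39.7
grasp_force: 40.0
```

```bash
python3 go.py 6 4; python3 - <<'E'
from h import *
t,d=manip.get_image("top");p,_=manip.get_image("scene")
o=np.zeros((600,800,3),np.uint8);o[:600,:400]=cv2.resize(p[100:175,200:250],(400,600),interpolation=2);o[:400,400:]=cv2.resize(t[155:205,125:175],(400,400),interpolation=2)
cv2.imwrite("pics/st3.png",o)
E
```

```text
t 8.6 pos [507.2 148.5  91. ] bed [48.3  0.2 19.5] xl,h [ 5.8 15.8]
delta tool units [0.005 0.006 0.295] turn units [0.001 0.013 0.001] F bed [-6.7  0.6  0.3] open 39.741039514545555
```

View pics/st3.png

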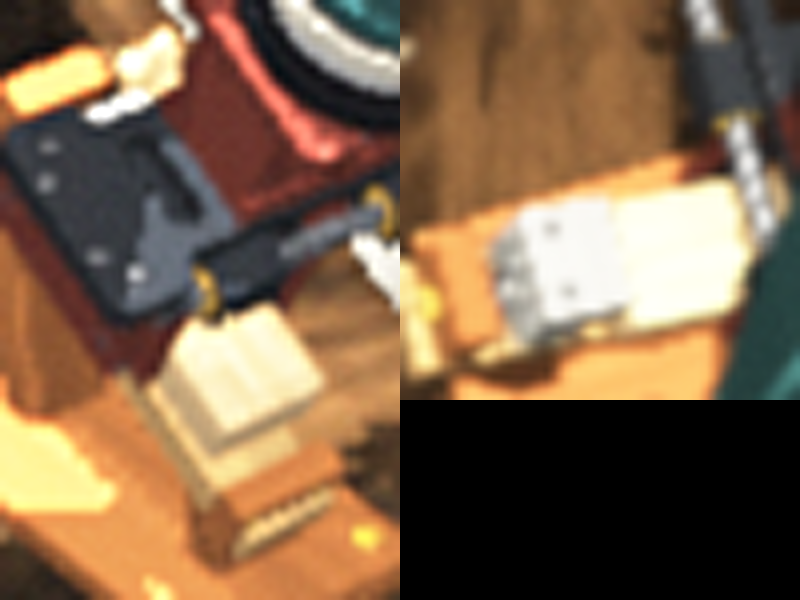

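The picture shows the nose resting on the blank's end, the gate pushed back, and the blank's lower end uphill of the lip at (250,440). Now I lower the blank while holding it there.

Emit:
arm_command(
  motion=[
    {"angular":[0,0,0],"delta_pos":[0,0,0.08],"hand":36},
    {"angular":[0,0,0],"delta_pos":[0,0,0.08],"hand":36},
    {"angular":[0,0,0],"delta_pos":[0,0,0.08],"hand":36},
    {"angular":[0,0,0],"delta_pos":[0,0,0.05],"hand":36},
    {"angular":[0,0,0],"delta_pos":[0,0,0],"hand":36},
  ],
)

```text
t: 9.2
position: [506.6, 153.8, 81.0]
tcp_rot: [3.14, -0.522, 1.869]
contact_force: [1.9, -6.0, -2.4]
opening: 39.9
grasp_force: 40.0
```

```bash
python3 go.py 6 0
```

```text
t 9.2 pos [506.6 153.8  81. ] bed [47.9 -0.7  8.2] xl,h [5.4 4.5]
delta tool units [ 0.016 -0.019  0.112] turn units [0.017 0.015 0.001] F bed [-6.6 -0.   1.1] open 39.855971450276655
```

Emit:
arm_command(
  motion=[
    {"angular":[0,0,0],"delta_pos":[0,0,0.03],"hand":36},
    {"angular":[0,0,0],"delta_pos":[0,0,0.03],"hand":36},
    {"angular":[0,0,0],"delta_pos":[0,0,0],"hand":36},
  ],
)

```text
t: 9.5
position: [506.0, 155.1, 79.1]
tcp_rot: [3.14, -0.522, 1.869]
contact_force: [1.4, -4.9, -1.0]
opening: 39.7
grasp_force: 39.9
```

```bash
python3 go.py 6 0
```

```text
t 9.5 pos [506.  155.1  79.1] bed [48.1 -0.6  5.8] xl,h [5.6 2.1]
delta tool units [ 0.009 -0.014  0.052] turn units [0.014 0.011 0.002] F bed [-4.9  0.1  1.7] open 39.68674082494271
```

Emit:
arm_command(
  motion=[
    {"angular":[0,0,0],"delta_pos":[0,0,0.03],"hand":36},
    {"angular":[0,0,0],"delta_pos":[0,0,0],"hand":36},
  ],
)

```text
t: 9.7
position: [505.9, 155.7, 78.1]
tcp_rot: [3.14, -0.522, 1.87]
contact_force: [2.2, -4.7, -0.6]
opening: 40.0
grasp_force: 39.9
```

```bash
python3 go.py 6 0
```

```text
t 9.7 pos [505.9 155.7  78.1] bed [48.1 -0.6  4.6] xl,h [5.6 0.9]
delta tool units [ 0.009 -0.016  0.023] turn units [0.015 0.012 0.002] F bed [-4.7 -0.7  2.1] open 40.013975865851144
```

The force dropped from 6.6 to 4.9 N, so the nose has snapped over the blank. I lower to touch the bed.

Emit:
arm_command(
  motion=[
    {"angular":[0,0,0],"delta_pos":[0,0,0.03],"hand":36},
    {"angular":[0,0,0],"delta_pos":[0,0,0],"hand":36},
  ],
)

```text
t: 9.9
position: [505.8, 156.2, 77.2]
tcp_rot: [3.14, -0.522, 1.87]
contact_force: [1.4, -5.0, -0.6]
opening: 39.8
grasp_force: 39.9
```

```bash
python3 go.py 6 0
```

```text
t 9.9 pos [505.8 156.2  77.2] bed [48.2 -0.8  3.6] xl,h [ 5.7 -0.1]
delta tool units [ 0.008 -0.019 -0.002] turn units [0.017 0.012 0.004] F bed [-4.8  0.1  2.1] open 39.84130604618781
```

Emit:
arm_command(
  motion=[
    {"angular":[0,0,0],"delta_pos":[0,0,0.02],"hand":36},
    {"angular":[0,0,0],"delta_pos":[0,0,0],"hand":36},
  ],
)

```text
t: 10.1
position: [505.8, 156.2, 77.2]
tcp_rot: [3.139, -0.522, 1.87]
contact_force: [0.5, -9.2, 7.0]
opening: 39.6
grasp_force: 39.9
```

```bash
python3 go.py 6 0
```

```text
t 10.1 pos [505.8 156.2  77.2] bed [48.2 -0.7  3.6] xl,h [ 5.7 -0.1]
delta tool units [ 0.008 -0.018 -0.002] turn units [0.018 0.014 0.009] F bed [-4.2  2.2 10.5] open 39.626673235487964
```

The blank is seated on the bed (10 N). Now I let go.

Emit:
arm_command(
  motion=[
    {"angular":[0,0,0],"delta_pos":[0,0,-0.01],"hand":70},
    {"angular":[0,0,0],"delta_pos":[0,0,0],"hand":70},
    {"angular":[0,0,0],"delta_pos":[0,0,0],"hand":70},
    {"angular":[0,0,0],"delta_pos":[0,0,0],"hand":70},
    {"angular":[0,0,0],"delta_pos":[0,0,0],"hand":70},
  ],
)

```text
t: 10.6
position: [504.3, 157.2, 76.6]
tcp_rot: [-3.141, -0.524, 1.869]
contact_force: [-0.3, 0.5, -0.3]
opening: 69.7
grasp_force: 0.0
```

```bash
python3 go.py 0 0
```

```text
t 10.6 pos [504.3 157.2  76.6] bed [49.1  0.4  2.3] xl,h [ 6.6 -1.4]
delta tool units [-0.164  0.01  -0.034] turn units [-0.004 -0.004 -0.002] F bed [ 0.3  0.2 -0.6] open 69.7411280288914
```

Released with no contact force left on the tool. I back straight off the bed and move aside to look.

Emit:
arm_command(
  motion=[
    {"angular":[0,0,0],"delta_pos":[0,0,-0.3],"hand":75},
    {"angular":[0,0,0],"delta_pos":[0,0,-0.8],"hand":75},
    {"angular":[0,0,0],"delta_pos":[0,0,-1],"hand":75},
    {"angular":[0,0,0],"delta_pos":[-0.3,0,-0.9],"hand":75},
    {"angular":[0,0,0],"delta_pos":[-0.8,0,-0.8],"hand":75},
    {"angular":[0,0,0],"delta_pos":[-1,0,-0.5],"hand":75},
    {"angular":[0,0,0],"delta_pos":[-1,0,-0.5],"hand":75},
    {"angular":[0,0,0],"delta_pos":[-1,0,-0.5],"hand":75},
    {"angular":[0,0,0],"delta_pos":[-1,0,-0.5],"hand":75},
    {"angular":[0,0,0],"delta_pos":[0,0,0],"hand":75},
  ],
)

```text
t: 11.6
position: [592.4, -129.0, 175.2]
tcp_rot: [3.141, -0.52, 1.865]
contact_force: [-0.2, -0.8, -0.6]
opening: 74.6
grasp_force: 0.0
```

```bash
python3 - <<'E'
from h import *
t,d=manip.get_image("top");p,_=manip.get_image("scene")
q=[[0,-20,22],[85,-20,22],[85,20,22],[0,20,22]]
o=np.zeros((600,800,3),np.uint8)
for n,im,x0,y0,w,h,k,X in(("scene",p,185,95,65,95,6,0),("top",t,115,150,80,80,5,400)):
    v=cv2.resize(im[y0:y0+h,x0:x0+w],None,fx=k,fy=k,interpolation=2)
    c=((proj(n,bed(q))-[x0,y0]+.5)*k-.5).round().astype(int); cv2.polylines(v,[c],True,(0,0,255),1); o[:h*k,X:X+w*k]=v
cv2.imwrite("pics/end.png",o); print(manip.read_state()["t"])
E
```

```text
11.7
```

View pics/end.png

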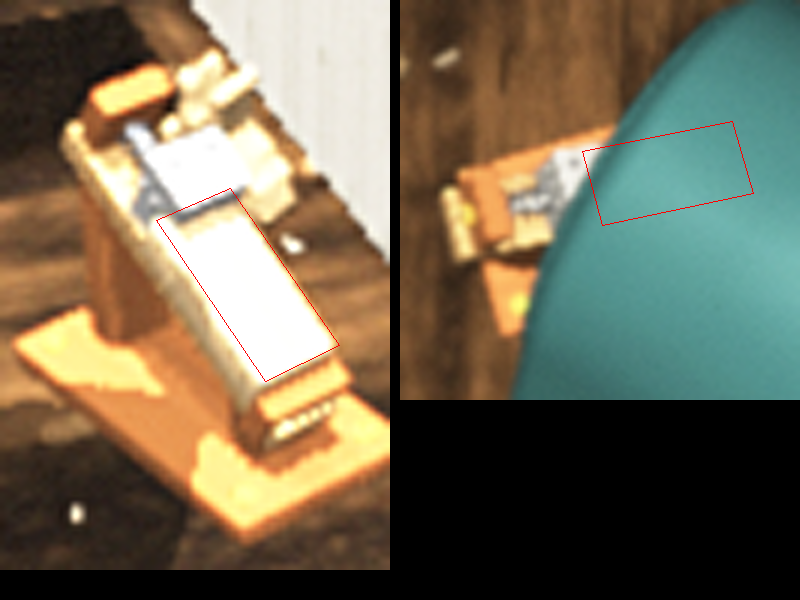

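The picture shows the blank's top face on its predicted clamped outline. Its lower end is against the lip at (300,365), and the gate nose is closed over its upper end at (200,205). The arm is clear, so I hand in.

```bash
python3 -c "
from station import manip
print(manip.close_job())"
```

```text
the job is handed in; nothing more can be done
None
```

The 85 mm blank is clamped in the carving rest: flat on the bed, lower end against the lip, gate closed over its upper end, as seen in the last scene image. The other two offcuts were not handled, and the job was handed in at about 12 s.

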